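Third hand at the drilling fixture: pile two brass blanks and press them to the fence

TASK

Lay the loose brass blank down squarely on its twin in the fixture, then ease the pile gently along the plate until both blanks are flush against the fence, and keep pressing it there with a steady push of about 10 N so that I can tighten the strap clamps over the two ends. Be my third hand: your program finishes while you are still pressing, and nothing else on the bench is disturbed.

Things in the scene. Friction and masses are not known exactly. Their poses are not given: they have to be found in the camera images.
- fixture: dark steel plate fixed to the bench, 200 (its x) x 300 (its y) x 12 mm; holes are flat marks. Origin: centre of its underside; top 12 mm above. +x points from its open side, nearest the robot, to the fence. At each end a fixed strap clamp swung out of the way: strap 26 mm wide centred at y = +115 or -115 mm, from x = -35 to 75 mm, stud rising 52 mm above the plate
- fence: rigid aluminium bar fixed on the plate, 200 mm long (its y), 20 mm thick, 25 mm high, two screw heads 6 mm above it. Axes as the fixture's. Origin: middle of the bottom edge of its working face, on the plate's top, 70 mm from the fixture's origin along +x. The working face is x = 0, facing -x; a blank flush against it has its centre at x = -25 mm
- blank_low: brass blank, a flat bar 50 mm (its x) by 110 mm (its y) by 10 mm thick, 0.47 kg, lying loose on the fixture plate 35 to 55 mm short of the fence, its long side roughly along it. Origin: centre of its underside. Sliding the pile over the plate takes about 3 N of the push (friction about 0.3), which do not reach the fence
- blank_top: the loose blank: identical brass bar 50 mm (its x) by 110 mm (its y) by 10 mm thick, 0.47 kg, lying flat on the bench to the robot's left of the fixture. Origin: centre of its underside
- square: try square lying flat: dark wooden stock 18 x 75 x 16 mm and steel blade 100 mm long; bystander
- flange: steel ring 80 mm across, 12 mm thick, lying flat; bystander
- torch: gas torch on a blue cylinder 70 mm across, 320 mm tall in all, standing; bystander
- flux: yellow jar 68 mm across, 62 mm tall, white lid; bystander
- clamp: green F-clamp lying flat, 240 mm long; bystander
- hammer: hammer lying flat, 240 mm long; bystander
- rods: aluminium can 68 mm across, 100 mm tall, with brass filler rods standing out of it to 240 mm; bystander
Not all that is in view belongs to the job. Leave any blue look-alike of the blank_low alone. What is shaped like the blank_top but turquoise is not meant.

How it is judged (in metres and radians):
On the way, in this order (a step that is already met when the one before it is completed fails the run):
1. the loose blank lies squarely on the blank in the fixture, let go (z of blank_top in the frame of blank_low between 0.0085 and 0.0115 m and x of blank_top in the frame of blank_low between -0.004 and 0.004 m and y of blank_top in the frame of blank_low between -0.004 and 0.004 m and angle between the y axis of blank_top and the y axis of blank_low, either way round below 0.05 rad and contact force between the fingers and blank_top below 0.2 N and linear speed of blank_top below 0.01 m/s), for 0.2 s.
2. the pile is pressed flush against the fence with a steady force (z of blank_top in the frame of blank_low between 0.0085 and 0.0115 m and x of blank_top in the frame of blank_low between -0.004 and 0.004 m and y of blank_top in the frame of blank_low between -0.004 and 0.004 m and angle between the y axis of blank_top and the y axis of blank_low, either way round below 0.05 rad and x of blank_low in the frame of fence between -0.0268 and -0.022 m and y of blank_low in the frame of fence between -0.05 and 0.05 m and z of blank_low in the frame of fence between -0.002 and 0.002 m and angle between the x axis of each of blank_low, blank_top and the x axis of fence, either way round below 0.035 rad and x of blank_top in the frame of fence between -0.0268 and -0.022 m and y of blank_top in the frame of fence between -0.05 and 0.05 m and z of blank_top in the frame of fence between 0.008 and 0.012 m and contact force between fence and anything else between 4 and 16 N and contact force between the fingers and fence below 0.3 N and linear speed of each of blank_top, blank_low below 0.01 m/s), for 1 s.
At the end, for the whole second after the job is handed in: One blank lies on the other, edges level within 4 mm and 0.05 rad; both lie flat and flush to the fence (gap under 1.8 mm, parallel within 0.035 rad), within its length; the fence feels a steady 4 to 16 N for a second before the end and the second after; the fingers do not touch it (all of step 2); the arm keeps its last pose, push and grip.
It fails at once if the pile is rammed against the fence: more than 40 N (contact force between fence and anything else above 40 N).
It fails at once if the blank is dropped: it falls free by more than about 1 cm (contact force between anything else and blank_top below 0.05 N and linear speed of blank_top above 0.45 m/s).
It fails at once if another thing on the bench is disturbed (moved more than 15 mm) (distance of any of square, flange, torch, flux, clamp, hammer, rods from where it was at the start of the episode above 0.015 m).
It also fails if it takes over 54 s, if anything falls off the work surface, if the arm or the gripper's body presses on something with over 40 N, if the wrist force passes 120 N, or if a joint passes its speed limit or range.

ROBOT

A 6-joint arm with a two-finger parallel gripper is mounted at the origin on the work surface. World frame = base frame: x ahead of the robot, y to its left, z up, the work surface at z = 0. Lengths are in mm, angles in rad, forces in N, time in s.
With the tool pointing down it reaches from about 425 to 950 mm from the base axis. Payload 14.7 kg.
Tool frame: the origin (TCP) lies midway between the tips of the shut fingers; the grasp point (between the pads) lies 19 mm behind it; z points along the fingers, y is the line along which they close (so a half turn about z gives the same grasp; the last joint's range is limited). The gripper opens to 85 mm and grips with 20 to 120 N. Pads are 22 mm wide; open, the fingers measure 114 mm over their backs; the gripper's body (76 mm by 85 mm) begins 54 mm behind the grasp point. The pads swing forward as they close: fully open they stand 13 mm farther back than shut.
Start: joints at [1.215, 0.48, 1.596, -0, 1.065, -0.047], TCP at [197.521, 619.256, 231.297] pointing down, gripper open.
Joint ranges: [-2.75, 2.75], [-0.82, 2.05], [0.23, 2.67], [-1.56, 4.7], [0.09, 2.69], [-2.92, 2.92]. Speed limits (rad/s): [1.89, 1.89, 2.39, 3.01, 3.01, 3.01].

INTERFACE

Orientations are given as a rotation vector (axis times angle).
In Python, from cell import sense, grab_frame, hand_in, boxes_of, place_of gives the robot as it stands.
- The arm moves only by the shell command python3 -m handwheel 'ROWS' [OPENING] [FORCE]. ROWS is a JSON object of lists of equal length, an entry for each row: "delta_pos": the shift along the tool's x, y, z in mm, a list of three; "dr": the turn, a rotation vector about the tool's x, y, z in degrees, a list of three. A call has exactly 8 rows; each row shifts and turns the commanded pose from where the row before left it, along the tool's axes as they then stand; what a row does not reach is not made up. A row lasts 1/8 s, in which the tool goes at most 62.5 mm and 10.7 degrees, less where a joint would pass 70% of its speed; a pose out of reach is approached as far as the arm can. A call is refused whole if a number of a shift passes 62.5 or a number of a turn 10.7, either way. A call with a gripper value outside its range is refused whole. OPENING is the opening, from -1 (shut) to 1 (fully open), so that 0 is half open, set as the call begins (- or left out, the last holds). The fingers move at their own pace and stop on an object; FORCE is the grip in N (left out, the last holds). Time passes only in rows, so rows that do not move let the fingers close, or fill a call up. It gives the time, the measured TCP pose, the force, the opening and the grip force at its end, in the units of the state.
- sense(): the state, without advancing time (a new reading comes with each control period).
- grab_frame(name): name is "scene" or "top" or "wrist"; returns a dict with "frame" (480x640x3 uint8, blue, green, red), "fx", "fy", "cx", "cy" (pixels), "k1" (the pictures are not rectified: a ray, as slopes to the right and down, at radius r is drawn at 1 + k1 r^2 times it, then the intrinsics apply), "view" (4x4, takes a point from world to camera coordinates); the wrist camera has in their place "hand_eye" (4x4, takes a point from camera to tool coordinates, whose origin is the TCP and whose axes are the flange's). Camera axes: x right, y down, z forward; pixel columns grow to the right and rows downward; lengths in mm; the calibration is good to about 2 mm. A picture is of the moment at which its call begins: read the wrist's pose just before it. There is no depth.
- hand_in(): hands the job in; it is judged then, once.
Trained networks look in a picture, given as the dict that the camera call returned (one of the last four; its "shot" number tells which), for a name from the list of things; names that differ only in an ending like _2 or _b are one class to them, and where a whole thing is asked for, a point or a joint stands for the part that bears it (a point fixed in the world has none). Each returns a list of dicts, best first, with "p" (0 to 1); they miss things now and then, are a little off and sometimes report something else, mostly with a low value. They report only what shows in the picture. A call takes as long as a camera call. They do not tell look-alikes from the thing itself.
- boxes_of(picture, target): "rect" ([left, top, width, height] in pixels, round what is visible of it).
- place_of(picture, target): "at" ([column, row] in pixels: a listed point, or the origin of a listed thing).
The state is a dict: "time": time; "joint_pos": joint angles; "joint_velocities": joint speeds; "joint_efforts": joint torques, N m; "ee_pos": TCP position; "eef_rot": TCP orientation; "wrist_force": force on the tool from outside, world axes, zero at the start; "moment": the same for the moment, N m; "grip_width": finger opening in mm; "grasp_force": force on a finger pad.
Only numpy, scipy, OpenCV 4.12 (cv2) and the standard library are available. Lean on these libraries where they do the work, as an engineer would, in place of code of your own. Each camera call takes 0.05 s, during which the arm holds its last target. There are 200 camera calls.

## Working session

There is one attempt and no reset: what is moved stays moved. The work goes in short steps, Python scripts to look and compute and a shell command to move; the robot and the scene stay as the last step left them, time stands still between calls to the robot, and variables do not carry over. Pictures are saved under pics/ and viewed, at most 10 in all, crops included, and the job is handed in when it is done.

```bash
mkdir -p pics; ls
python3 - <<'E'
from cell import *
import cv2,numpy as np,pickle
s=sense();print(s)
fr={}
for n in ("scene","top"):
    f=grab_frame(n);fr[n]=f
    cv2.imwrite(f"pics/{n}1.png",f["frame"])
    print(n,f["fx"],f["fy"],f["cx"],f["cy"],f["k1"],np.round(f["view"],4).tolist())
    for t in("blank_low","blank_top","fixture","fence"):
        print(t,[(np.round(b["rect"]).tolist(),round(b["p"],2)) for b in boxes_of(f,t)],[(np.round(b["at"],1).tolist(),round(b["p"],2)) for b in place_of(f,t)])
pickle.dump(fr,open("fr1.pkl","wb"))
E
```

```text
pics
{'time': 0.0, 'joint_pos': array([ 1.21538571e+00,  4.80815278e-01,  1.59684507e+00,  1.73377997e-06,
        1.06509014e+00, -4.66015997e-02]), 'joint_velocities': array([-3.73351592e-04, -6.89705866e-04, -2.74766870e-04,  6.91290171e-04,
       -8.85977741e-05, -1.09446676e-04]), 'joint_efforts': array([ 2.33514889e-03, -9.50647759e+01, -4.30209303e+01,  1.25812517e-04,
        1.19942598e-02, -6.40535927e-05]), 'ee_pos': array([197.39498057, 618.89179193, 230.69386463]), 'eef_rot': array([-4.83116378e-01, -3.10398744e+00,  1.78149615e-03]), 'wrist_force': array([-0.58753937,  0.29826278,  0.16586551]), 'moment': array([0.02487317, 0.0118147 , 0.01012702]), 'grasp_force': 0.0, 'grip_width': 86.14095012590325}
scene 502.8030732425911 502.8030732425911 315.03600436854975 246.95279456756217 0.035362788004531374 [[-0.2067, 0.9784, 0.0002, 95.2275], [0.6225, 0.1317, -0.7715, -294.3876], [-0.7548, -0.1594, -0.6362, 1686.8392], [0.0, 0.0, 0.0, 1.0]]
blank_low [([216.0, 243.0, 45.0, 18.0], 0.74), ([239.0, 193.0, 44.0, 24.0], 0.56), ([191.0, 258.0, 85.0, 18.0], 0.31)] [([259.5, 205.3],
[... 445 characters left out ...]
 498.49239162143834 318.32287443073506 242.65348748672204 -0.04083278859200843 [[0.0113, -0.9999, -0.0106, 4.2155], [-0.9858, -0.0093, -0.1678, 543.4157], [0.1677, 0.0124, -0.9858, 1376.6808], [0.0, 0.0, 0.0, 1.0]]
blank_low [([370.0, 308.0, 41.0, 34.0], 0.95), ([367.0, 237.0, 37.0, 22.0], 0.92)] [([388.7, 248.0], 0.95), ([392.3, 328.2], 0.65), ([386.2, 247.1], 0.65)]
blank_top [([253.0, 204.0, 34.0, 36.0], 0.95), ([214.0, 293.0, 31.0, 39.0], 0.73)] [([268.2, 225.2], 0.78), ([230.6, 310.4], 0.69), ([488.0, 245.2], 0.25)]
fixture [([328.0, 200.0, 119.0, 89.0], 0.67)] [([389.2, 246.7], 0.89)]
fence [([346.0, 211.0, 69.0, 23.0], 0.91), ([320.0, 122.0, 36.0, 88.0], 0.7)] [([377.4, 226.1], 0.83)]
```

View pics/top1.png

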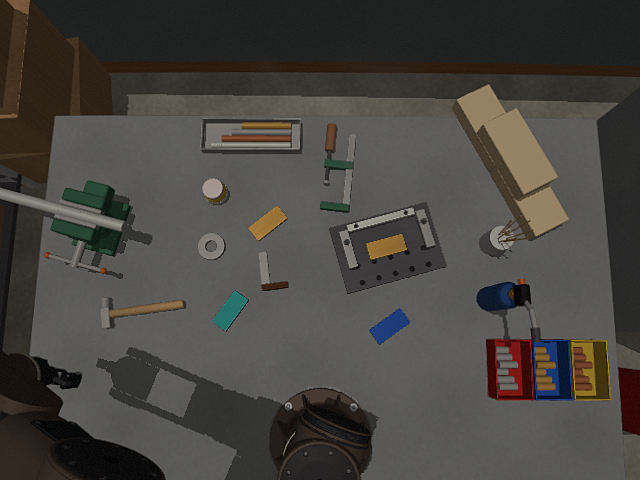

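View pics/scene1.png

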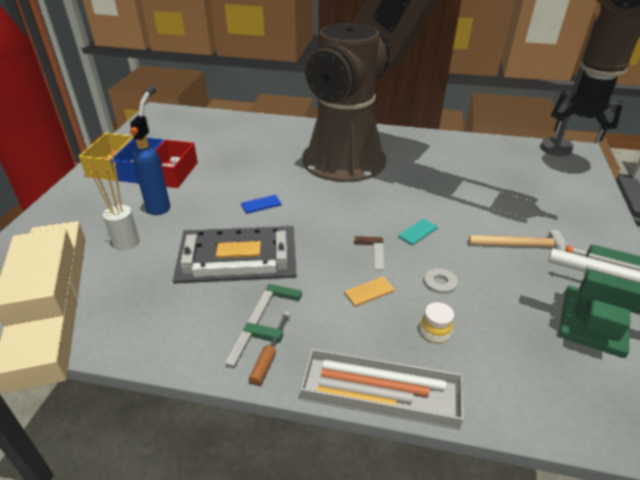

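Top view: the possible blank_top candidates are brass (268,222), turquoise (230,310, not meant), and blue (390,326, look-alike). The brass bar at (387,247) is blank_low in the fixture, so blank_top is the brass one at (268,222). Next I'll measure it and check it in a close crop.

```bash
cat > h.py <<'E'
import cv2,numpy as np
from scipy.spatial.transform import Rotation as R
def T_tool(s):
    T=np.eye(4);T[:3,:3]=R.from_rotvec(s["eef_rot"]).as_matrix();T[:3,3]=s["ee_pos"];return T
def cam2world(f,s=None):
    return np.linalg.inv(f["view"]) if "view" in f else T_tool(s)@f["hand_eye"]
def to_world(f,px,z,s=None):
    px=np.atleast_2d(np.float64(px))
    K=np.array([[f["fx"],0,f["cx"]],[0,f["fy"],f["cy"]],[0,0,1]])
    n=cv2.undistortPoints(px[:,None],K,np.array([f["k1"],0,0,0.]))[:,0]
    C=cam2world(f,s);d=np.c_[n,np.ones(len(n))]@C[:3,:3].T;o=C[:3,3]
    return o+d*((z-o[2])/d[:,2])[:,None]
def brass(f):
    hsv=cv2.cvtColor(f["frame"],cv2.COLOR_BGR2HSV)
    m=cv2.inRange(hsv,(10,110,90),(30,255,255))
    return cv2.findContours(m,cv2.RETR_EXTERNAL,cv2.CHAIN_APPROX_NONE)[0]
def rects(f,z,s=None,minarea=150):
    """brass blobs projected on height z -> centre, (long,short), yaw of long axis deg, pixel centre"""
    out=[]
    for c in brass(f):
        if cv2.contourArea(c)<minarea: continue
        w=to_world(f,c[:,0],z,s)[:,:2]
        (cx,cy),(a,b),ang=cv2.minAreaRect(w.astype(np.float32))
        if a<b:a,b,ang=b,a,ang+90
        ang=(ang+90)%180-90
        out.append((np.round([cx,cy],1).tolist(),np.round([a,b],1).tolist(),round(ang,1),np.round(c[:,0].mean(0)).tolist()))
    return out
E
python3 - <<'E'
from h import *;import pickle
fr=pickle.load(open("fr1.pkl","rb"))
for n in fr:
    for z in (10,22):
        for r in rects(fr[n],z): print(n,z,r)
im=fr["top"]["frame"][180:300,190:460]
cv2.imwrite("pics/crop1.png",cv2.resize(im,None,fx=2.9,fy=2.9,interpolation=2))
f=fr["top"]
print(to_world(f,[[331,226],[426,203],[446,266],[348,292]],12)) # plate corners
print(to_world(f,[[387,247],[377,226]],12),f"{0}")
E
```

```text
scene 10 ([904.5, 174.2], [149.7, 10.8], 89.9, [357.0, 395.0])
scene 10 ([868.2, 205.0], [211.7, 21.6], 89.7, [375.0, 382.0])
scene 10 ([872.2, -22.2], [97.3, 27.1], -5.5, [262.0, 365.0])
scene 10 ([699.7, 321.9], [64.8, 42.8], 88.1, [436.0, 328.0])
scene 10 ([616.5, 163.5], [110.0, 52.6], -50.4, [369.0, 291.0])
scene 10 ([533.7, -188.8], [113.3, 62.1], -74.0, [238.0, 249.0])
scene 10 ([-213.4, 881.5], [330.6, 115.0], -26.1, [618.0, 149.0])
scene 10 ([-313.2, 792.8], [116.9, 72.7], -90.0, [580.0, 135.0])
scene 10 ([-357.5, 353.6], [160.5, 92.0], -1.3, [452.0, 120.0])
scene 10 ([-452.4, 579.2], [349.7, 304.7], -1.4, [513.0, 115.0])
scene 10 ([-359.3, -382.7], [457.5, 163.1], -89.6, [263.0, 105.0])
scene 10 ([-329.4, -879.3], [619.9, 329.6], 5.6, [150.0, 91.0])
scene 10 ([-1162.3, 1145.7], [681.5, 82.2], -13.9, [632.0, 66.0])
scene 10 ([-1530.6, 767.8], [1431.1, 798.5], -3.7, [524.0, 38.0])
scene 10 ([-1221.9, -1139.2], [1323.5, 1077.7], -76.4, [191.0, 26.0])
scene 10 ([-639.5, -1388.8], [2361.0, 214.0], 38.9, [74.0, 100.0])
scene 22 ([912.7, 174.8], [147.6, 10.6], 89.9, [357.0, 395.0]
[... 1539 characters left out ...]
2 ([194.2, -758.2], [167.6, 104.7], 0.3, [589.0, 366.0])
top 22 ([352.7, 501.9], [210.7, 21.7], -82.0, [146.0, 308.0])
top 22 ([538.8, -185.9], [109.7, 49.8], -74.4, [386.0, 246.0])
top 22 ([605.3, 160.5], [108.9, 49.2], -51.1, [267.0, 223.0])
top 22 ([868.0, 203.9], [209.5, 16.0], -89.7, [255.0, 138.0])
top 22 ([909.9, 173.3], [146.5, 16.2], -89.8, [266.0, 125.0])
top 22 ([1319.8, 1003.3], [79.1, 51.4], 88.5, [20.0, 5.0])
[[ 599.11566962  -26.42139862   12.        ]
 [ 671.29574645 -307.38642811   12.        ]
 [ 483.94952766 -360.74985286   12.        ]
 [ 406.06020999  -76.64312439   12.        ]]
[[ 538.15427685 -190.1694117    12.        ]
 [ 600.37203316 -161.5411043    12.        ]] 0
```

View pics/crop1.png

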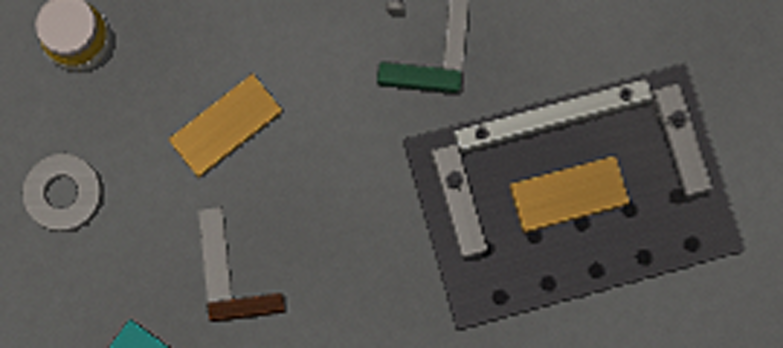

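The crop confirms it: the brass loose blank is the upper-left bar, and its twin lies on the dark plate below the fence. Now a planning helper, then the first move.

```bash
cat >> h.py <<'E'
def yaw_y(Rm): return np.degrees(np.arctan2(Rm[1,1],Rm[0,1]))
def plan(s,xyz,yaw,n):
    """rows (tool axes) from measured pose to TCP xyz, tool pointing down with tool y at yaw deg (mod 180)"""
    Rm=R.from_rotvec(s["eef_rot"]).as_matrix()
    y=np.radians(yaw); cand=[]
    for k in (0,np.pi):
        yy=np.array([np.cos(y+k),np.sin(y+k),0]);zz=np.array([0,0,-1.]);xx=np.cross(yy,zz)
        G=np.c_[xx,yy,zz]; cand.append((np.linalg.norm(R.from_matrix(Rm.T@G).as_rotvec()),G))
    G=min(cand,key=lambda c:c[0])[1]
    rv=R.from_matrix(Rm.T@G).as_rotvec(); d=(np.array(xyz)-s["ee_pos"])/n
    print("turn/row",np.round(np.degrees(rv)/n,2),"joint6",round(s["joint_pos"][5],2),"yaw now",round(yaw_y(Rm),2))
    print("shifts",[np.round((Rm@R.from_rotvec(rv*i/n).as_matrix()).T@d,1).tolist() for i in range(n)])
E
python3 - <<'E'
from h import *;from cell import sense
plan(sense(),(608,162,200),38.9,16)
E
```

```text
turn/row [ 0.   -0.    2.09] joint6 -0.05 yaw now 72.31
shifts [[-33.1, -19.4, 2.0], [-33.8, -18.2, 2.0], [-34.5, -17.0, 2.0], [-35.1, -15.7, 2.0], [-35.6, -14.4, 2.0], [-36.1, -13.1, 2.0], [-36.6, -11.8, 2.0], [-37.0, -10.4, 2.0], [-37.3, -9.1, 2.0], [-37.6, -7.7, 2.0], [-37.9, -6.3, 2.0], [-38.1, -5.0, 2.0], [-38.2, -3.6, 2.0], [-38.3, -2.2, 2.0], [-38.4, -0.8, 2.0], [-38.4, 0.6, 2.0]]
```

```bash
python3 -m handwheel '{"delta_pos":[[-33,-19.4,2],[-34,-18,2],[-34.5,-17,2],[-35,-16,2],[-35.6,-14.4,2],[-36,-13,2],[-36.6,-12,2],[-37,-10.4,2]],"dr":[[0,0,2.1],[0,0,2.1],[0,0,2.1],[0,0,2.1],[0,0,2.1],[0,0,2.1],[0,0,2.1],[0,0,2.1]]}' 1
python3 -m handwheel '{"delta_pos":[[-37.3,-9,2],[-37.6,-7.7,2],[-38,-6.3,2],[-38,-5,2],[-38.2,-3.6,2],[-38.3,-2.2,2],[-38.4,-0.8,2],[-38.4,0.6,2]],"dr":[[0,0,2.1],[0,0,2.1],[0,0,2.1],[0,0,2.1],[0,0,2.1],[0,0,2.1],[0,0,2.1],[0,0,2.1]]}'
python3 -m handwheel '{"delta_pos":[[0,0,0],[0,0,0],[0,0,0],[0,0,0],[0,0,0],[0,0,0],[0,0,0],[0,0,0]],"dr":[[0,0,0],[0,0,0],[0,0,0],[0,0,0],[0,0,0],[0,0,0],[0,0,0],[0,0,0]]}'
python3 - <<'E'
from h import *;from cell import *
s=sense();f=grab_frame("wrist");cv2.imwrite("pics/w1.png",f["frame"])
print(s["ee_pos"],s["eef_rot"],f["hand_eye"].round(3).tolist())
for r in rects(f,10,s): print(r)
plan(s,(608,162,60),38.9,8)
E
```

```text
time: 1.9
ee_pos: [403.4, 389.4, 215.4]
eef_rot: [0.933, 3.0, 0.0]
wrist_force: [0.3, 0.8, 0.4]
grip_width: 85.5
grasp_force: 0.0
time: 2.9
ee_pos: [608.0, 160.3, 199.3]
eef_rot: [1.362, 2.831, 0.0]
wrist_force: [0.8, -0.5, 0.2]
grip_width: 85.5
grasp_force: 0.0
time: 3.9
ee_pos: [607.2, 161.2, 199.3]
eef_rot: [1.36, 2.832, -0.0]
wrist_force: [-0.0, 0.4, -0.2]
grip_width: 85.3
grasp_force: 0.0
[607.2103644 161.2463951 199.2987043] [ 1.35980656e+00  2.83203314e+00 -6.02532615e-06] [[-0.0, -0.956, -0.293, 73.914], [1.0, -0.0, 0.001, 0.075], [-0.001, -0.293, 0.956, -142.849], [0.0, 0.0, 0.0, 1.0]]
([924.9, 210.1], [81.7, 20.9], 90.0, [589.0, 360.0])
([880.9, 238.4], [147.5, 19.8], -89.9, [586.0, 317.0])
([611.2, 163.2], [109.0, 49.1], -50.2, [332.0, 209.0])
([698.1, 317.4], [69.7, 43.3], -55.7, [520.0, 137.0])
([426.1, 143.9], [57.1, 7.6], -82.4, [146.0, 95.0])
turn/row [ 0.    0.   -0.02] joint6 -0.46 yaw now 38.7
shifts [[0.0, 0.1, 17.4], [0.0, 0.1, 17.4], [0.0, 0.1, 17.4], [0.0, 0.1, 17.4], [0.0, 0.1, 17.4], [0.0, 0.1, 17.4], [0.0, 0.1, 17.4], [0.0, 0.1, 17.4]]
```

View pics/w1.png

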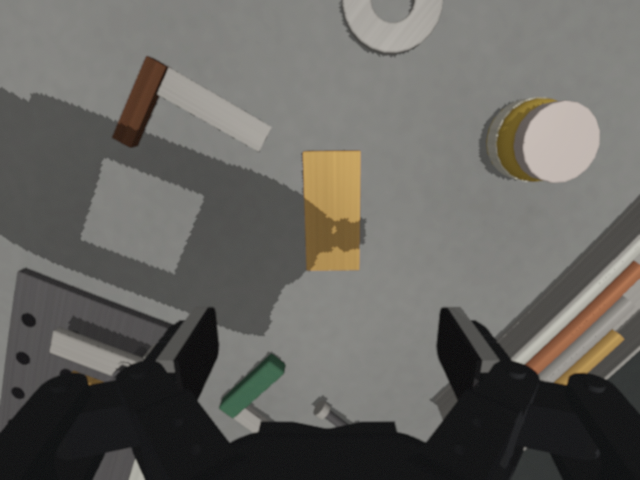

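Wrist view: the brass blank is clear at (332,209), its long side vertical in the image, and nothing is between the fingers. I'll descend with a small correction, pre-closing to about 66 mm.

Run:
```python
from h import *;from cell import *
plan(sense(),(610.3,163,20),39.7,8)
```

```text
turn/row [-0.   -0.   -0.12] joint6 -0.46 yaw now 38.7
shifts [[-0.1, 0.4, 22.4], [-0.1, 0.4, 22.4], [-0.1, 0.4, 22.4], [-0.1, 0.4, 22.4], [-0.1, 0.4, 22.4], [-0.1, 0.4, 22.4], [-0.1, 0.4, 22.4], [-0.1, 0.4, 22.4]]
```

```bash
python3 -m handwheel '{"delta_pos":[[-0.1,0.4,23],[-0.1,0.4,23],[-0.1,0.4,23],[-0.1,0.4,23],[-0.1,0.4,23],[-0.1,0.4,23],[-0.1,0.4,21],[0,0.4,20]],"dr":[[0,0,-0.12],[0,0,-0.12],[0,0,-0.12],[0,0,-0.12],[0,0,-0.12],[0,0,-0.12],[0,0,-0.12],[0,0,-0.12]]}' 0.55 40
python3 -m handwheel '{"delta_pos":[[0,0,4],[0,0,4],[0,0,4],[0,0,3],[0,0,3],[0,0,2],[0,0,0],[0,0,0]],"dr":[[0,0,0],[0,0,0],[0,0,0],[0,0,0],[0,0,0],[0,0,0],[0,0,0],[0,0,0]]}'
python3 - <<'E'
from h import *;from cell import *
s=sense();f=grab_frame("wrist");cv2.imwrite("pics/w2.png",f["frame"])
print(s["ee_pos"],s["wrist_force"],s["grip_width"])
for r in rects(f,10,s)[:6]: print(r)
E
```

```text
time: 4.95
ee_pos: [610.2, 162.7, 19.5]
eef_rot: [1.336, 2.843, 0.0]
wrist_force: [-0.1, -0.3, -0.1]
grip_width: 66.3
grasp_force: 0.0
time: 5.95
ee_pos: [610.2, 162.8, 0.4]
eef_rot: [1.336, 2.843, 0.0]
wrist_force: [0.0, 1.0, -0.7]
grip_width: 65.8
grasp_force: 0.0
[6.10200851e+02 1.62789922e+02 3.96103728e-01] [ 0.03668783  1.02551279 -0.66657853] 65.83954111649516
([610.2, 164.3], [107.6, 49.3], -50.4, [329.0, 298.0])
```

View pics/w2.png

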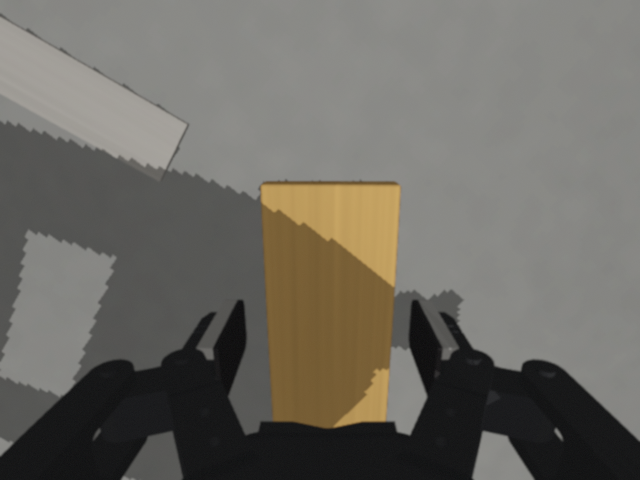

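The blank sits between the fingers, far end at row 183, sides at columns 262–400. Closing now.

```bash
python3 -m handwheel '{"delta_pos":[[0,0,1],[0,0,0.5],[0,0,0],[0,0,0],[0,0,0],[0,0,0],[0,0,0],[0,0,0]],"dr":[[0,0,0],[0,0,0],[0,0,0],[0,0,0],[0,0,0],[0,0,0],[0,0,0],[0,0,0]]}' -0.2 50
python3 -m handwheel '{"delta_pos":[[0,0,-4],[0,0,-6],[0,0,-10],[0,0,-15],[0,0,-15],[0,0,-15],[0,0,-15],[0,0,0]],"dr":[[0,0,0],[0,0,0],[0,0,0],[0,0,0],[0,0,0],[0,0,0],[0,0,0],[0,0,0]]}'
python3 - <<'E'
from h import *;from cell import *
s=sense();f=grab_frame("wrist");cv2.imwrite("pics/w3.png",f["frame"])
print(s["ee_pos"],s["wrist_force"],s["grip_width"],s["grasp_force"])
T=np.linalg.inv(T_tool(s))
for dz in(0,3,6,9):
  for c in brass(f):
    if cv2.contourArea(c)<8000: continue
    w=to_world(f,c[:,0],s["ee_pos"][2]+dz,s); t=w@T[:3,:3].T+T[:3,3]
    (a,b),sz,an=cv2.minAreaRect(t[:,:2].astype(np.float32)); 
    print(dz,np.round([a,b,*sz,an],1), t[:,:2].min(0).round(1),t[:,:2].max(0).round(1))
plan(s,(540,-186,150),15.6,16)
E
```

```text
time: 7.0
ee_pos: [610.3, 162.8, -0.4]
eef_rot: [1.336, 2.843, 0.001]
wrist_force: [-2.8, -0.2, 12.9]
grip_width: 48.5
grasp_force: 49.3
time: 8.0
ee_pos: [611.0, 163.0, 80.4]
eef_rot: [1.335, 2.842, 0.002]
wrist_force: [0.2, 0.6, -4.6]
grip_width: 48.3
grasp_force: 53.2
[610.99198166 162.95980633  80.35027021] [ 0.15293532  0.62054399 -4.5785163 ] 48.297236209373324 53.18123281002045
0 [ -4.4   0.  115.9  53.4   0. ] [-62.4 -26.7] [53.6 26.7]
3 [ -2.8   0.  113.5  52.3   0. ] [-59.5 -26.1] [54.  26.2]
6 [ -1.1   0.  111.1  51.2   0. ] [-56.7 -25.6] [54.4 25.6]
9 [  0.5   0.  108.6  50.    0. ] [-53.8 -25. ] [54.8 25. ]
turn/row [0.01 0.   1.5 ] joint6 -0.48 yaw now 39.66
shifts [[-14.0, -17.3, -4.4], [-14.4, -17.0, -4.4], [-14.9, -16.6, -4.4], [-15.3, -16.2, -4.4], [-15.7, -15.8, -4.4], [-16.1, -15.4, -4.4], [-16.5, -14.9, -4.4], [-16.9, -14.5, -4.4], [-17.3, -14.0, -4.4], [-17.6, -13.6, -4.4], [-18.0, -13.1, -4.4], [-18.3, -12.6, -4.4], [-18.6, -12.2, -4.4], [-19.0, -11.7, -4.4], [-19.3, -11.2, -4.4], [-19.5, -10.7, -4.4]]
```

View pics/w3.png

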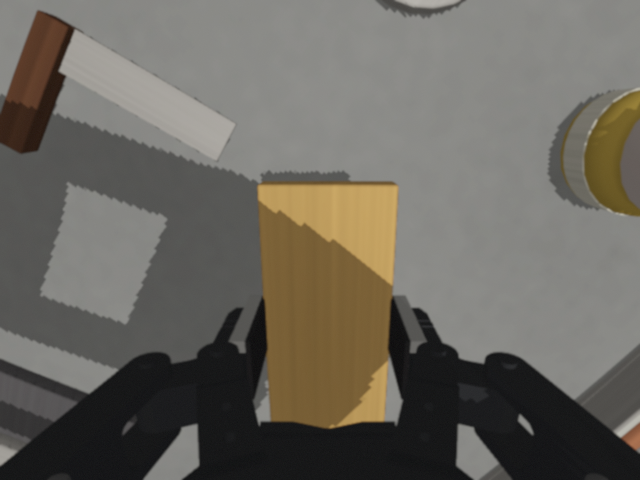

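The blank is held: weight is −4.6 N, the far end is at row 183, and it is centred on the tool. Next I carry it to a pose where the wrist camera sees blank_low ahead of it.

Run:
```python
from h import *;from cell import *
plan(sense(),(568,-287,200),15.6,16)
```

```text
turn/row [0.  0.  1.5] joint6 -0.48 yaw now 39.67
shifts [[-20.0, -20.0, -7.5], [-20.5, -19.5, -7.5], [-21.0, -18.9, -7.5], [-21.5, -18.4, -7.5], [-21.9, -17.8, -7.5], [-22.4, -17.2, -7.5], [-22.8, -16.6, -7.5], [-23.3, -16.0, -7.5], [-23.7, -15.4, -7.5], [-24.1, -14.8, -7.5], [-24.5, -14.1, -7.5], [-24.8, -13.5, -7.5], [-25.2, -12.8, -7.5], [-25.5, -12.2, -7.5], [-25.8, -11.5, -7.5], [-26.1, -10.8, -7.5]]
```

```bash
python3 -m handwheel '{"delta_pos":[[-20,-20,-8],[-20.5,-19.5,-8],[-21,-19,-8],[-21.5,-18.4,-7],[-22,-17.8,-7],[-22.4,-17.2,-7],[-22.8,-16.6,-7],[-23.3,-16,-7]],"dr":[[0,0,1.5],[0,0,1.5],[0,0,1.5],[0,0,1.5],[0,0,1.5],[0,0,1.5],[0,0,1.5],[0,0,1.5]]}'
python3 -m handwheel '{"delta_pos":[[-23.7,-15.4,-8],[-24,-14.8,-8],[-24.5,-14,-8],[-24.8,-13.5,-8],[-25.2,-12.8,-8],[-25.5,-12.2,-7],[-25.8,-11.5,-7],[-26,-10.8,-7]],"dr":[[0,0,1.5],[0,0,1.5],[0,0,1.5],[0,0,1.5],[0,0,1.5],[0,0,1.5],[0,0,1.5],[0,0,1.5]]}'
python3 -m handwheel '{"delta_pos":[[0,0,0],[0,0,0],[0,0,0],[0,0,0],[0,0,0],[0,0,0],[0,0,0],[0,0,0]],"dr":[[0,0,0],[0,0,0],[0,0,0],[0,0,0],[0,0,0],[0,0,0],[0,0,0],[0,0,0]]}'
python3 - <<'E'
from h import *;from cell import *
import pickle
s=sense();f=grab_frame("wrist");cv2.imwrite("pics/w4.png",f["frame"]);pickle.dump((s,f),open("w4.pkl","wb"))
print(s["ee_pos"],s["wrist_force"],s["grip_width"])
for r in rects(f,22,s): print(r)
E
```

```text
time: 9.05
ee_pos: [588.3, -63.3, 137.3]
eef_rot: [-1.626, -2.687, 0.001]
wrist_force: [0.8, 0.5, -4.5]
grip_width: 48.2
grasp_force: 53.3
time: 10.05
ee_pos: [567.3, -288.0, 198.1]
eef_rot: [-1.898, -2.501, 0.0]
wrist_force: [-0.2, -0.0, -4.6]
grip_width: 48.4
grasp_force: 53.3
time: 11.05
ee_pos: [568.0, -287.3, 198.8]
eef_rot: [1.898, 2.503, -0.0]
wrist_force: [0.5, 0.0, -5.5]
grip_width: 48.4
grasp_force: 53.3
[ 567.95209686 -287.34337197  198.81401979] [ 0.45061844  0.04168736 -5.54244481] 48.40965392551908
([595.5, -383.5], [258.7, 120.2], -74.3, [327.0, 298.0])
([541.6, -185.8], [109.8, 50.7], -74.1, [329.0, 82.0])
```

View pics/w4.png

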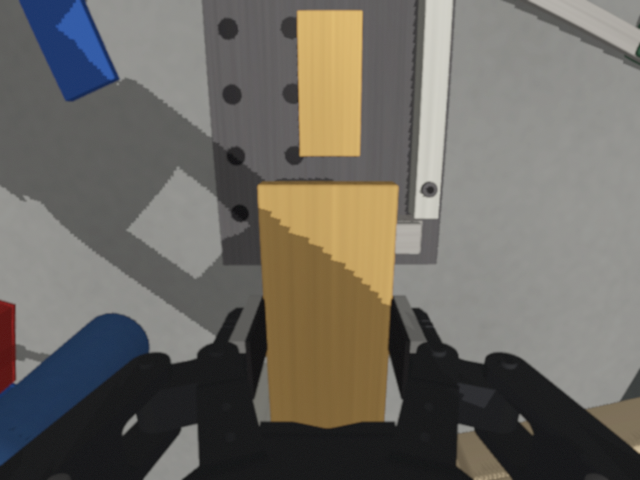

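blank_low shows fully at (329,82), measuring 109.8 × 50.7 (true 110 × 50), with the fence to its right. I'll translate over it, then descend.

Run:
```python
from h import *;import pickle;from cell import *
s,f=pickle.load(open("w4.pkl","rb"))
w=to_world(f,[[427,0],[415,217]],37,s);d=w[0]-w[1];print(w,np.degrees(np.arctan2(d[1],d[0])))
u=np.array([np.cos(np.radians(15)),np.sin(np.radians(15))]);print("centre to fence",(w[:,:2]-[541.6,-185.8])@u)
plan(sense(),(541.6,-185.8,150),15.8,8)
```

```text
[[ 593.90699886 -110.55255662   37.        ]
 [ 637.98970863 -265.91493194   37.        ]] 105.84082507664428
centre to fence [70.00015254 72.37003877]
turn/row [ 0.   -0.   -0.02] joint6 -0.79 yaw now 15.67
shifts [[13.1, 0.3, 6.1], [13.1, 0.3, 6.1], [13.1, 0.3, 6.1], [13.1, 0.3, 6.1], [13.1, 0.3, 6.1], [13.1, 0.3, 6.1], [13.1, 0.3, 6.1], [13.1, 0.3, 6.1]]
```

```bash
python3 -m handwheel '{"delta_pos":[[13,0.3,6],[13,0.3,6],[13,0.3,6],[13.1,0.3,6],[13.1,0.3,6],[13.1,0.3,6],[13.1,0.3,7],[13.2,0.3,7]],"dr":[[0,0,-0.1],[0,0,-0.1],[0,0,0],[0,0,0],[0,0,0],[0,0,0],[0,0,0],[0,0,0]]}'
python3 -m handwheel '{"delta_pos":[[0,0,15],[0,0,20],[0,0,20],[0,0,20],[0,0,20],[0,0,12],[0,0,6],[0,0,4]],"dr":[[0,0,0],[0,0,0],[0,0,0],[0,0,0],[0,0,0],[0,0,0],[0,0,0],[0,0,0]]}'
python3 -m handwheel '{"delta_pos":[[0,0,2],[0,0,1],[0,0,1],[0,0,0],[0,0,0],[0,0,0],[0,0,0],[0,0,0]],"dr":[[0,0,0],[0,0,0],[0,0,0],[0,0,0],[0,0,0],[0,0,0],[0,0,0],[0,0,0]]}'
python3 - <<'E'
from h import *;from cell import *
s=sense();print(s["ee_pos"],s["wrist_force"]);plan(s,(541.6,-185.8,23),15.8,8)
E
```

```text
time: 12.1
ee_pos: [541.5, -185.2, 148.3]
eef_rot: [1.894, 2.507, -0.0]
wrist_force: [-0.7, 0.2, -4.3]
grip_width: 48.3
grasp_force: 53.3
time: 13.1
ee_pos: [541.9, -186.2, 31.7]
eef_rot: [1.893, 2.506, 0.0]
wrist_force: [0.5, -0.6, -3.9]
grip_width: 48.3
grasp_force: 53.3
time: 14.1
ee_pos: [541.7, -186.0, 27.8]
eef_rot: [-1.893, -2.507, 0.0]
wrist_force: [0.5, -0.6, -4.6]
grip_width: 48.0
grasp_force: 53.3
[ 541.6968011  -185.9914522    27.80072282] [ 0.52563744 -0.56796066 -4.56803706]
turn/row [-0.   -0.    0.01] joint6 -0.66 yaw now 15.87
shifts [[0.0, -0.0, 0.6], [0.0, -0.0, 0.6], [0.0, -0.0, 0.6], [0.0, -0.0, 0.6], [0.0, -0.0, 0.6], [0.0, -0.0, 0.6], [0.0, -0.0, 0.6], [0.0, -0.0, 0.6]]
```

```bash
python3 -m handwheel '{"delta_pos":[[0,0,1],[0,0,1],[0,0,1],[0,0,1],[0,0,0.6],[0,0,0.4],[0,0,0.3],[0,0,0]],"dr":[[0,0,0],[0,0,0],[0,0,0],[0,0,0],[0,0,0],[0,0,0],[0,0,0],[0,0,0]]}'
python3 -m handwheel '{"delta_pos":[[0,0,0.3],[0,0,0.3],[0,0,0.2],[0,0,0],[0,0,0],[0,0,0],[0,0,0],[0,0,0]],"dr":[[0,0,0],[0,0,0],[0,0,0],[0,0,0],[0,0,0],[0,0,0],[0,0,0],[0,0,0]]}'
```

```text
time: 15.1
ee_pos: [541.7, -186.0, 22.5]
eef_rot: [-1.894, -2.507, 0.0]
wrist_force: [-0.5, -0.4, -3.4]
grip_width: 48.1
grasp_force: 53.3
time: 16.1
ee_pos: [541.7, -186.0, 21.7]
eef_rot: [1.894, 2.507, 0.0]
wrist_force: [0.4, 0.0, -4.7]
grip_width: 48.3
grasp_force: 53.3
```

```bash
python3 -m handwheel '{"delta_pos":[[0,0,0.2],[0,0,0.2],[0,0,0.2],[0,0,0.2],[0,0,0.2],[0,0,0],[0,0,0],[0,0,0]],"dr":[[0,0,0],[0,0,0],[0,0,0],[0,0,0],[0,0,0],[0,0,0],[0,0,0],[0,0,0]]}'
```

```text
time: 17.1
ee_pos: [541.8, -186.1, 21.6]
eef_rot: [1.893, 2.506, 0.0]
wrist_force: [-5.0, 3.2, 16.8]
grip_width: 48.3
grasp_force: 55.5
```

Contact at 21.6 mm. I'll ease off, open and lift straight up.

```bash
python3 -m handwheel '{"delta_pos":[[0,0,-0.4],[0,0,-0.2],[0,0,0],[0,0,0],[0,0,0],[0,0,0],[0,0,0],[0,0,0]],"dr":[[0,0,0],[0,0,0],[0,0,0],[0,0,0],[0,0,0],[0,0,0],[0,0,0],[0,0,0]]}' 0.5
python3 -m handwheel '{"delta_pos":[[0,0,-4],[0,0,-8],[0,0,-15],[0,0,-20],[0,0,-25],[0,0,-25],[0,0,-25],[0,0,-20]],"dr":[[0,0,0],[0,0,0],[0,0,0],[0,0,0],[0,0,0],[0,0,0],[0,0,0],[0,0,0]]}'
python3 - <<'E'
from h import *;from cell import *
s=sense();f=grab_frame("wrist");cv2.imwrite("pics/w5.png",f["frame"])
print(s["ee_pos"],s["wrist_force"],s["grip_width"])
for r in rects(f,32,s): print(r)
ft=grab_frame("scene");im=ft["frame"][200:300,150:320];cv2.imwrite("pics/s5.png",cv2.resize(im,None,fx=4,fy=4,interpolation=2))
E
```

```text
time: 18.1
ee_pos: [541.7, -186.0, 21.3]
eef_rot: [-1.894, -2.507, 0.0]
wrist_force: [0.3, -0.2, -0.9]
grip_width: 63.8
grasp_force: 0.0
time: 19.1
ee_pos: [542.0, -186.1, 165.6]
eef_rot: [1.893, 2.506, 0.001]
wrist_force: [-0.3, -0.1, 0.2]
grip_width: 63.7
grasp_force: 0.0
[ 541.96482776 -186.0928249   165.5637639 ] [-0.31776935 -0.07502303  0.22647581] 63.65013322386234
([542.2, -185.9], [111.7, 50.3], -74.2, [326.0, 222.0])
```

View pics/w5.png

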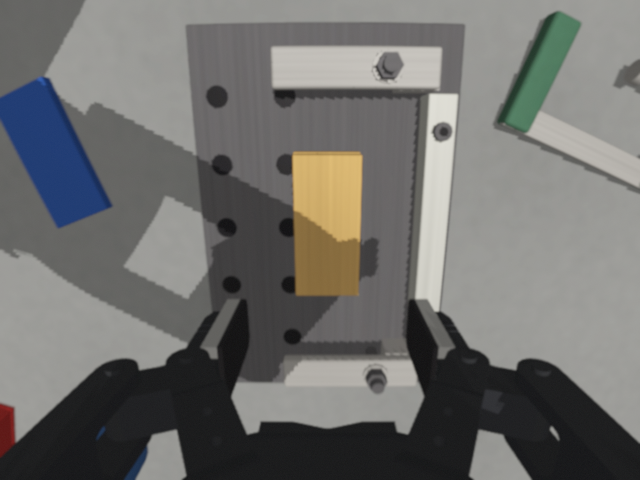

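The pile is square: it reads 111.7 × 50.3, aligned with the fence, and the edge sliver is about 1 mm. Next I turn 90° and set both fingers behind the pile.

Run:
```python
from h import *;from cell import *
plan(sense(),(484.3,-202.4,80),-74,16)
plan(sense(),(484.3,-202.4,80),105.7,16)
```

```text
turn/row [ 0.02 -0.    5.62] joint6 -0.66 yaw now 15.87
shifts [[0.1, -3.8, 5.4], [-0.3, -3.8, 5.4], [-0.7, -3.8, 5.4], [-1.0, -3.7, 5.4], [-1.4, -3.5, 5.4], [-1.7, -3.4, 5.4], [-2.1, -3.2, 5.4], [-2.4, -3.0, 5.4], [-2.6, -2.7, 5.4], [-2.9, -2.5, 5.4], [-3.1, -2.2, 5.4], [-3.3, -1.8, 5.4], [-3.5, -1.5, 5.4], [-3.6, -1.2, 5.4], [-3.7, -0.8, 5.4], [-3.8, -0.4, 5.4]]
turn/row [ 0.    0.02 -5.61] joint6 -0.66 yaw now 15.87
shifts [[0.1, -3.8, 5.4], [0.4, -3.8, 5.4], [0.8, -3.7, 5.4], [1.2, -3.6, 5.4], [1.5, -3.5, 5.4], [1.8, -3.3, 5.4], [2.2, -3.1, 5.4], [2.5, -2.9, 5.4], [2.7, -2.7, 5.4], [3.0, -2.4, 5.4], [3.2, -2.1, 5.4], [3.4, -1.8, 5.4], [3.5, -1.4, 5.4], [3.7, -1.1, 5.4], [3.7, -0.7, 5.4], [3.8, -0.3, 5.4]]
```

```bash
python3 -m handwheel '{"delta_pos":[[0,-3.8,2],[-0.3,-3.8,2],[-0.7,-3.8,2],[-1,-3.7,4],[-1.4,-3.5,5],[-1.7,-3.4,5],[-2.1,-3.2,5],[-2.4,-3,5]],"dr":[[0,0,5.6],[0,0,5.6],[0,0,5.6],[0,0,5.6],[0,0,5.6],[0,0,5.6],[0,0,5.6],[0,0,5.6]]}' 0.18
python3 -m handwheel '{"delta_pos":[[-2.6,-2.7,7],[-2.9,-2.5,7],[-3.1,-2.2,7],[-3.3,-1.8,7],[-3.5,-1.5,7],[-3.6,-1.2,7],[-3.7,-0.8,7],[-3.8,-0.4,7]],"dr":[[0,0,5.6],[0,0,5.6],[0,0,5.6],[0,0,5.7],[0,0,5.6],[0,0,5.6],[0,0,5.6],[0,0,5.7]]}'
python3 - <<'E'
from h import *;from cell import *
s=sense();print(s["ee_pos"]);f=grab_frame("wrist")
for r in rects(f,32,s): print(r)
cv2.imwrite("pics/w6.png",f["frame"])
plan(s,(484.3,-202.4,15),-74.2,8)
E
```

```text
time: 20.2
ee_pos: [511.8, -193.9, 133.1]
eef_rot: [-2.708, -1.592, 0.0]
wrist_force: [-0.1, -0.2, 0.4]
grip_width: 50.4
grasp_force: 0.0
time: 21.2
ee_pos: [482.6, -201.8, 77.1]
eef_rot: [-3.111, -0.434, 0.0]
wrist_force: [-0.3, -0.8, 0.8]
grip_width: 50.3
grasp_force: 0.0
[ 482.57492868 -201.79374487   77.05586994]
([542.1, -187.1], [108.9, 49.9], -74.7, [330.0, 153.0])
turn/row [-0.    0.    0.01] joint6 0.84 yaw now -74.12
shifts [[0.2, 0.1, 7.8], [0.2, 0.1, 7.8], [0.2, 0.1, 7.8], [0.2, 0.1, 7.8], [0.2, 0.1, 7.8], [0.2, 0.1, 7.8], [0.2, 0.1, 7.8], [0.2, 0.1, 7.8]]
```

View pics/w6.png

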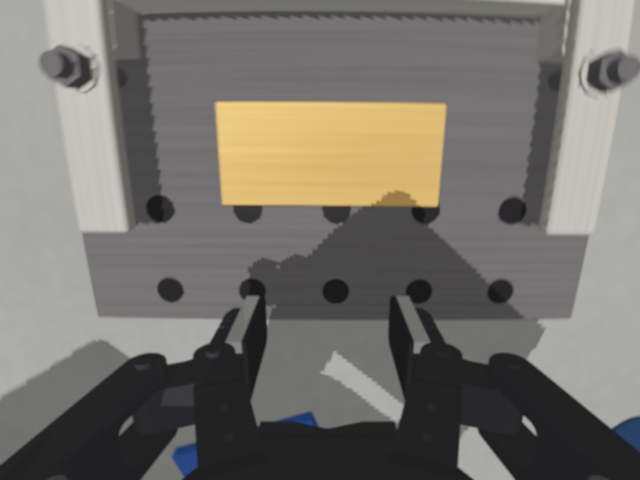

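The pile at (330,153) looks square to the fence (bar along the top), and both fingers are centred behind it. Lowering to about 3 mm above the plate.

```bash
python3 -m handwheel '{"delta_pos":[[0.2,0,9],[0.2,0,11],[0.2,0,11],[0.2,0,10],[0.2,0,9],[0.2,0,6],[0.2,0,3],[0.2,0,2]],"dr":[[0,0,0],[0,0,0],[0,0,0],[0,0,0],[0,0,0],[0,0,0],[0,0,0],[0,0,0]]}'
python3 -m handwheel '{"delta_pos":[[2,0,0],[3,0,0],[3,0,0],[3,0,0],[3,0,0],[2,0,0],[1,0,0],[0,0,0]],"dr":[[0,0,0],[0,0,0],[0,0,0],[0,0,0],[0,0,0],[0,0,0],[0,0,0],[0,0,0]]}'
```

```text
time: 22.25
ee_pos: [484.5, -201.5, 16.3]
eef_rot: [3.111, 0.439, 0.0]
wrist_force: [-0.3, 0.1, 0.6]
grip_width: 50.2
grasp_force: 0.0
time: 23.25
ee_pos: [500.8, -196.7, 16.3]
eef_rot: [-3.111, -0.439, 0.0]
wrist_force: [0.5, 0.0, 0.4]
grip_width: 50.4
grasp_force: 0.0
```

```bash
python3 -m handwheel '{"delta_pos":[[0.8,0,0],[0.8,0,0],[0.8,0,0],[0.8,0,0],[0.8,0,0],[0.8,0,0],[0.8,0,0],[0.8,0,0]],"dr":[[0,0,0],[0,0,0],[0,0,0],[0,0,0],[0,0,0],[0,0,0],[0,0,0],[0,0,0]]}'
python3 -m handwheel '{"delta_pos":[[0.8,0,0],[1,0,0],[1.2,0,0],[1.5,0,0],[1.5,0,0],[1.5,0,0],[1.5,0,0],[1.5,0,0]],"dr":[[0,0,0],[0,0,0],[0,0,0],[0,0,0],[0,0,0],[0,0,0],[0,0,0],[0,0,0]]}'
python3 - <<'E'
from h import *;from cell import *
s=sense();f=grab_frame("wrist");cv2.imwrite("pics/w7.png",f["frame"]);print(s["ee_pos"],s["wrist_force"])
for r in rects(f,32,s): print(r)
E
```

```text
time: 24.25
ee_pos: [506.9, -194.9, 16.3]
eef_rot: [-3.111, -0.439, 0.0]
wrist_force: [-1.0, 0.4, 1.0]
grip_width: 50.6
grasp_force: 1.1
time: 25.25
ee_pos: [517.1, -192.0, 16.3]
eef_rot: [3.111, 0.439, -0.0]
wrist_force: [-2.7, -0.8, -0.7]
grip_width: 50.3
grasp_force: 1.3
[ 517.10573347 -192.01200988   16.29130485] [-2.65736831 -0.81930471 -0.73429078]
([553.1, -183.4], [109.1, 51.1], -73.9, [330.0, 233.0])
```

View pics/w7.png

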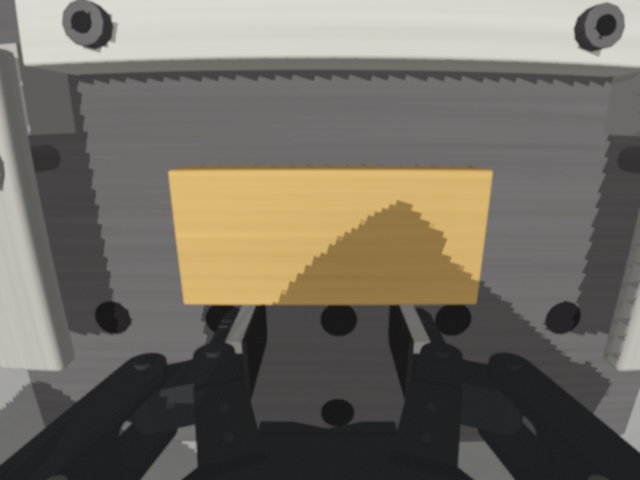

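The pile is sliding square at about 3 N: front edge at row 168, fence face bottom at row ~76, still parallel. Continuing, slower near the fence.

```bash
python3 -m handwheel '{"delta_pos":[[1.5,0,0],[1.5,0,0],[1.5,0,0],[1.5,0,0],[1.5,0,0],[1.5,0,0],[1.5,0,0],[1.5,0,0]],"dr":[[0,0,0],[0,0,0],[0,0,0],[0,0,0],[0,0,0],[0,0,0],[0,0,0],[0,0,0]]}'
python3 -m handwheel '{"delta_pos":[[1.5,0,0],[1.5,0,0],[1.5,0,0],[1.5,0,0],[1.2,0,0],[1,0,0],[0.8,0,0],[0.5,0,0]],"dr":[[0,0,0],[0,0,0],[0,0,0],[0,0,0],[0,0,0],[0,0,0],[0,0,0],[0,0,0]]}'
python3 - <<'E'
from h import *;from cell import *
s=sense();f=grab_frame("wrist");cv2.imwrite("pics/w8.png",f["frame"]);print(s["ee_pos"],s["wrist_force"],s["joint_pos"].round(2))
for r in rects(f,32,s): print(r)
E
```

```text
time: 26.3
ee_pos: [528.6, -188.7, 16.3]
eef_rot: [-3.111, -0.439, 0.0]
wrist_force: [-3.3, -0.0, 0.8]
grip_width: 50.1
grasp_force: 1.4
time: 27.3
ee_pos: [537.7, -186.1, 16.3]
eef_rot: [3.111, 0.439, 0.0]
wrist_force: [-2.9, -1.3, 1.3]
grip_width: 50.2
grasp_force: 1.5
[ 537.73183601 -186.09421346   16.31788931] [-2.86521258 -1.28229343  1.27136406] [-0.39  0.67  1.94  0.    0.54  0.9 ]
([573.7, -177.4], [109.3, 51.0], -73.9, [330.0, 233.0])
```

View pics/w8.png

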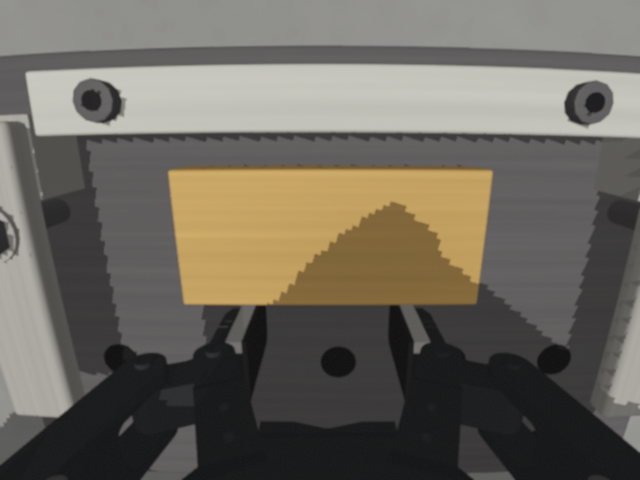

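That was my eleventh picture, one over the limit of ten, so I'll use numbers only from here. It shows the pile's front edge at row 170 and the fence's top edge at row 135, parallel. Working out the gap that is left.

```bash
python3 - <<'E'
from h import *;from cell import *
s=sense();f=grab_frame("wrist")
n=np.array([np.cos(np.radians(15.9)),np.sin(np.radians(15.9))])
a=to_world(f,[[200,135],[330,136],[460,136]],37,s)[:,:2]@n;b=to_world(f,[[200,170],[330,170],[460,169.5]],32,s)[:,:2]@n
print(a,b,a-b)
E
python3 -m handwheel '{"delta_pos":[[0.8,0,0],[1,0,0],[1,0,0],[1,0,0],[1,0,0],[0.8,0,0],[0.6,0,0],[0.4,0,0]],"dr":[[0,0,0],[0,0,0],[0,0,0],[0,0,0],[0,0,0],[0,0,0],[0,0,0],[0,0,0]]}'
```

```text
[538.78031834 538.3546426  538.73025221] [527.2969272  527.24863223 527.72851539] [11.48339114 11.10601036 11.00173683]
time: 28.4
ee_pos: [544.0, -184.2, 16.3]
eef_rot: [-3.111, -0.439, 0.0]
wrist_force: [-3.1, -1.0, 0.0]
grip_width: 50.4
grasp_force: 1.5
```

```bash
python3 -m handwheel '{"delta_pos":[[0.5,0,0],[0.5,0,0],[0.4,0,0],[0.4,0,0],[0.3,0,0],[0.3,0,0],[0.2,0,0],[0.2,0,0]],"dr":[[0,0,0],[0,0,0],[0,0,0],[0,0,0],[0,0,0],[0,0,0],[0,0,0],[0,0,0]]}'
python3 -m handwheel '{"delta_pos":[[0.2,0,0],[0.1,0,0],[0.1,0,0],[0.1,0,0],[0.1,0,0],[0.1,0,0],[0.1,0,0],[0,0,0]],"dr":[[0,0,0],[0,0,0],[0,0,0],[0,0,0],[0,0,0],[0,0,0],[0,0,0],[0,0,0]]}'
```

```text
time: 29.4
ee_pos: [546.7, -183.5, 16.3]
eef_rot: [-3.111, -0.439, 0.0]
wrist_force: [-2.4, -0.3, 1.2]
grip_width: 50.2
grasp_force: 1.5
time: 30.4
ee_pos: [547.5, -183.3, 16.3]
eef_rot: [3.111, 0.439, 0.0]
wrist_force: [-3.7, -1.4, 0.3]
grip_width: 50.3
grasp_force: 1.4
```

```bash
python3 -m handwheel '{"delta_pos":[[0.15,0,0],[0.15,0,0],[0.15,0,0],[0.15,0,0],[0.1,0,0],[0.1,0,0],[0.1,0,0],[0,0,0]],"dr":[[0,0,0],[0,0,0],[0,0,0],[0,0,0],[0,0,0],[0,0,0],[0,0,0],[0,0,0]]}'
python3 -c "
from cell import sense;s=sense();print(s['ee_pos'],s['wrist_force'])"
```

```text
time: 31.4
ee_pos: [548.4, -183.0, 16.3]
eef_rot: [3.111, 0.439, 0.0]
wrist_force: [-2.4, -0.7, 0.3]
grip_width: 50.2
grasp_force: 1.4
[ 548.36335913 -183.03665614   16.31823848] [-2.35909731 -0.6619354   0.28165293]
```

```bash
python3 -m handwheel '{"delta_pos":[[0.15,0,0],[0.15,0,0],[0.1,0,0],[0.1,0,0],[0.1,0,0],[0.1,0,0],[0.1,0,0],[0,0,0]],"dr":[[0,0,0],[0,0,0],[0,0,0],[0,0,0],[0,0,0],[0,0,0],[0,0,0],[0,0,0]]}'
python3 -c "
from cell import sense;s=sense();print(s['ee_pos'],s['wrist_force'],s['moment'])"
```

```text
time: 32.4
ee_pos: [549.1, -182.8, 16.3]
eef_rot: [3.111, 0.439, -0.0]
wrist_force: [-2.1, -0.9, 0.9]
grip_width: 50.7
grasp_force: 1.5
[ 549.11112749 -182.77963538   16.29305259] [-2.1009879  -0.93615662  0.87557627] [-0.11402495  0.45660156 -0.01027257]
```

```bash
python3 -m handwheel '{"delta_pos":[[0.15,0,0],[0.15,0,0],[0.15,0,0],[0.1,0,0],[0.1,0,0],[0.1,0,0],[0.1,0,0],[0,0,0]],"dr":[[0,0,0],[0,0,0],[0,0,0],[0,0,0],[0,0,0],[0,0,0],[0,0,0],[0,0,0]]}'
python3 -c "
from cell import sense;s=sense();print(s['ee_pos'],s['wrist_force'],s['moment'])"
```

```text
time: 33.4
ee_pos: [549.2, -182.6, 16.3]
eef_rot: [-3.11, -0.439, 0.002]
wrist_force: [-8.2, -3.5, 4.1]
grip_width: 50.6
grasp_force: 4.4
[ 549.20518526 -182.63152849   16.25989047] [-8.18417154 -3.52770981  4.11708026] [-0.7799314   1.30070658 -0.19915081]
```

Fence reached (push 8.9 N). A little more for about 13 N at the wrist.

```bash
python3 -m handwheel '{"delta_pos":[[0.1,0,0],[0.1,0,0],[0.1,0,0],[0.05,0,0],[0,0,0],[0,0,0],[0,0,0],[0,0,0]],"dr":[[0,0,0],[0,0,0],[0,0,0],[0,0,0],[0,0,0],[0,0,0],[0,0,0],[0,0,0]]}'
python3 - <<'E'
from h import *;from cell import *
n=np.array([np.cos(np.radians(15.9)),np.sin(np.radians(15.9))])
for i in range(4):
    s=sense();f=grab_frame("wrist");print(s["wrist_force"][:2]@-n,s["wrist_force"][2])
print(s["ee_pos"])
for r in rects(f,32,s): print(r)
E
```

```text
time: 34.4
ee_pos: [549.2, -182.6, 16.3]
eef_rot: [-3.11, -0.439, 0.003]
wrist_force: [-9.4, -5.1, 5.7]
grip_width: 50.4
grasp_force: 5.7
10.442688757959246 5.652591696078834
10.870017803096877 5.180811575836021
11.38709681039348 6.045306215919059
11.095807080085981 5.5592365143575995
[ 549.23008899 -182.60911188   16.25465002]
([584.5, -174.3], [109.3, 49.2], -73.9, [330.0, 236.0])
```

```bash
python3 -m handwheel '{"delta_pos":[[0.1,0,0],[0.05,0,0],[0,0,0],[0,0,0],[0,0,0],[0,0,0],[0,0,0],[0,0,0]],"dr":[[0,0,0],[0,0,0],[0,0,0],[0,0,0],[0,0,0],[0,0,0],[0,0,0],[0,0,0]]}'
python3 -m handwheel '{"delta_pos":[[0,0,0],[0,0,0],[0,0,0],[0,0,0],[0,0,0],[0,0,0],[0,0,0],[0,0,0]],"dr":[[0,0,0],[0,0,0],[0,0,0],[0,0,0],[0,0,0],[0,0,0],[0,0,0],[0,0,0]]}'
python3 -m handwheel '{"delta_pos":[[0,0,0],[0,0,0],[0,0,0],[0,0,0],[0,0,0],[0,0,0],[0,0,0],[0,0,0]],"dr":[[0,0,0],[0,0,0],[0,0,0],[0,0,0],[0,0,0],[0,0,0],[0,0,0],[0,0,0]]}'
```

```text
time: 35.6
ee_pos: [549.2, -182.6, 16.2]
eef_rot: [-3.11, -0.439, 0.003]
wrist_force: [-11.6, -5.7, 5.8]
grip_width: 50.5
grasp_force: 6.3
time: 36.6
ee_pos: [549.2, -182.6, 16.3]
eef_rot: [-3.11, -0.439, 0.003]
wrist_force: [-10.3, -6.4, 5.4]
grip_width: 50.4
grasp_force: 6.3
time: 37.6
ee_pos: [549.2, -182.6, 16.2]
eef_rot: [-3.11, -0.439, 0.003]
wrist_force: [-10.8, -6.9, 5.2]
grip_width: 50.5
grasp_force: 6.3
```

Steady at about 12 N of push. Handing in.

```bash
python3 -c "
from cell import hand_in;print(hand_in())"
```

```text
the job is handed in; nothing more can be done
None
```

The loose blank lies squarely on its twin, and the arm is still pressing the pile flush against the fence with about 12 N at the wrist, roughly 9–12 N reaching the fence; I handed it in at about 38 s with no verdict shown, and I viewed 11 pictures against the limit of 10.

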